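Chutney pot from the spring dispenser into the lunchbox

TASK

Take the top chutney pot off the stack in the spring-loaded dispenser, so that the next pot rises into its place, and set it gently upright in the lunchbox's empty compartment, the one with the green liner. Leave the other two pots in the dispenser.

Things in the scene. Friction and masses are not known exactly. Their poses are not given: they have to be found in the camera images.
- pot: Topmost of 3 equal closed pots stacked in the dispenser: upright cylinder, 52 mm diameter, 34 mm high, about 70 g, white with orange lid. Origin: centre of underside, z up. Loose on the next pot; its upper 20 mm or more stand clear above the rim: grip its sides from above at any yaw and lift straight up. Similar pots standing singly on the table are not wanted.
- dispenser: Fixed spring-loaded pot dispenser: black base 110 x 110 x 16 mm, four aluminium corner guides, blue square collar with its rim 130 mm above the table; well 58 x 58 mm inside, 64 x 64 mm outside. Origin: centre of the base's underside, z up along the well's axis.
- lift (a joint): Height of the dispenser's spring platform (m, up positive): about 0 (within 6 mm) under three pots, about 0.034 (one pot's height) under two. The soft damped spring (20 N/m) balances the stack's weight, gives up to 30 mm if the stack is pressed, and follows up within about 1 s when the top pot is lifted off.
- liner: Green mat, 134 (its x) x 68 (y) x 2 mm, fixed in the empty one of the blue lunchbox's three compartments (apple, 58 mm high, and snack bar in the others). Origin: centre of underside, 3 mm above table; a pot on it stands 5 mm above table. Compartment inside 144 (x) x 78 mm (y), walls 3 mm, tops 32 mm above table; neighbours lie along y. Fingers have most room closing along x.
Things that resemble listed ones, but are neither listed nor needed, are in the scene too. Of the things that look like the liner, the largest one is meant. Leave any red look-alike of the pot alone.

How it is judged (in metres and radians):
On the way:
1. the top pot is lifted clear above the dispenser and the next pot has risen into its place (z of pot in the frame of dispenser above 0.165 m and value of joint lift between 0.022 and 0.046 m), for 0.1 s.
At the end, for the whole second after the job is handed in: The pot stands upright (within 10 degrees), released and at rest on the liner (its centre within 50 mm along the liner and 18 mm across it, its underside within 4 mm of the liner's top), and the platform is at 22 to 46 mm, one pot higher, still carrying the other two pots (x of pot in the frame of liner between -0.05 and 0.05 m and y of pot in the frame of liner between -0.018 and 0.018 m and z of pot in the frame of liner below 0.006 m and angle between pot's own z axis and vertical below 0.1745 rad and linear speed of pot below 0.02 m/s and value of joint lift between 0.022 and 0.046 m and contact force between pot and the fingers below 0.1 N); the robot touches nothing.
It fails at once if the pot is dropped (it falls free of the fingers faster than 0.5 m/s, a fall of over about 13 mm) (linear speed of pot above 0.5 m/s and contact force between pot and the fingers below 0.1 N).
It also fails if it takes over 38 s, if anything falls off the work surface, if the arm or the gripper's body presses on something with over 40 N, if the wrist force passes 120 N, or if a joint passes its speed limit or range.

ROBOT

A 6-joint arm with a two-finger parallel gripper is mounted at the origin on the work surface. World frame = base frame: x ahead of the robot, y to its left, z up, the work surface at z = 0. Lengths are in mm, angles in rad, forces in N, time in s.
With the tool pointing down it reaches from about 250 to 725 mm from the base axis. Payload 9.7 kg.
Tool frame: the origin (TCP) lies midway between the tips of the shut fingers; the grasp point (between the pads) lies 19 mm behind it (ctrl.grip_point_offset is the distance from the TCP to the grasp point, in mm); z points along the fingers, y is the direction in which the jaws open and shut (so a half turn about z gives the same grasp; the last joint's range is limited). The gripper opens to 85 mm and grips with 20 to 120 N. Pads are 22 mm wide; open, the fingers measure 114 mm over their backs; the gripper's body (76 mm by 85 mm) begins 54 mm behind the grasp point. The pads swing forward as they close: fully open they stand 13 mm farther back than shut.
Start: joints at [-1.291, 0.087, 0.176, 1.66, 0, 1.571], TCP at [151.887, -528.609, 231.284] pointing down, gripper open.
Joint ranges: [-3.13, 3.13], [-0.85, 1.81], [-1.15, 1.24], [-2.2, 2.28], [-1.44, 1.52], [-3.14, 3.14]. Speed limits (rad/s): [2.22, 2.22, 2.57, 3.14, 3.14, 3.14].

INTERFACE

Orientations are given as a unit quaternion [x, y, z, w].
In Python, from cell import ctrl, viewer, hand_in gives the robot as it stands. The module is installed in compiled form; this text tells all that it offers.
- The arm moves only by the tool carry_out, never from a script. Its argument "moves" is a list of rows, each a list of 7 numbers: the closure, from 0 (fully open) to 1 (shut), then the shift along the world's x, y, z in m, then the turn, a rotation vector about the world's x, y, z in rad. In form: [[fingers, dx, dy, dz, rx, ry, rz], ...]. A call has 1 to 12 rows; each row shifts and turns the commanded pose from where the row before left it; what a row does not reach is not made up. A row lasts 1/8 s, in which the tool goes at most 62.5 mm and 10.7 degrees, less where a joint would pass 70% of its speed; a pose out of reach is approached as far as the arm can. A call with a gripper value outside its range is refused whole. The fingers move at their own pace and stop on an object; "grip_force" is the grip in N (left out, the last holds). Time passes only in rows, so rows that do not move let the fingers close. It gives the time, the measured TCP pose, the force and the opening at its end, in the units of the state.
- ctrl.observe(): the state, without advancing time (a new reading comes with each control period).
- viewer.camera(name): name is "scene" or "top" or "wrist"; returns the picture (480x640x3 uint8, red, green, blue); there is no depth.
- viewer.get_calibration(name): a dict with "fov_y" (degrees; the focal length in pixels is half the picture's height over the tangent of half this angle, whatever the lens; pixels are square), "cx", "cy" (the principal point, pixels), "R" (3x3) and "t" (3): a world point X has camera coordinates R X + t; the wrist camera has in their place "T_tool_cam" (4x4, takes a point from camera to tool coordinates, whose origin is the TCP and whose axes are the flange's). Camera axes: x right, y down, z forward; pixel columns grow to the right and rows downward; lengths in mm; the calibration is good to about 2 mm. The wrist camera is an equidistant fisheye: a pixel r from the principal point sees the ray r / f radians off the axis. A picture is of the moment at which its call begins: read the wrist's pose just before it. get_calibration takes no time and is no camera call.
- hand_in(): hands the job in, once; it reports no verdict.
The state is a dict: "time_s": time; "joint_pos": joint angles; "joint_velocities": joint speeds; "effort": joint torques, N m; "tcp_pos": TCP position; "eef_rot": TCP orientation; "wrist_force": force on the tool from outside, world axes, zero at the start; "moment": the same for the moment, N m; "width": opening from 0.0 (shut) to 1.0 (fully open).
Only numpy, scipy, OpenCV 4.12 (cv2) and the standard library are available. Lean on these libraries where they do the work, as an engineer would, in place of code of your own. Each camera call takes 0.05 s, during which the arm holds its last target. There are 200 camera calls.

## Working session

There is one attempt and no reset: what is moved stays moved. The work goes in short steps, Python scripts to look and compute and a tool call to move; the robot and the scene stay as the last step left them, time stands still between calls to the robot, and variables do not carry over. Pictures are saved under pics/ and viewed, about 8 in all and at most 12, crops included, and the job is handed in when it is done.

Besides the shell and the picture viewer there is one more tool, called after "Emit:" as name(argument=value, ...) on one line, values as JSON. carry_out: Moves the arm, as the interface text tells. Its arguments: {"type":"object","properties":{"moves":{"type":"array"},"grip_force":{"type":"number"}},"required":["moves"]}

```bash
mkdir -p pics; python3 - <<'E'
from cell import ctrl, viewer
import cv2,numpy as np
for n in ("scene","top"):
    cv2.imwrite(f"pics/{n}0.png",viewer.camera(n)[...,::-1]); c=viewer.get_calibration(n); print(n,c)
print(viewer.get_calibration("wrist")); print(ctrl.observe(),ctrl.grip_point_offset)
E
```

```text
scene {'fov_y': 54.39614386466398, 'cx': 314.58990536119836, 'cy': 243.71566981164509, 'R': array([[ 0.27274223,  0.96177789,  0.02439174],
       [ 0.5088361 , -0.12268682, -0.85207615],
       [-0.81651546,  0.24480855, -0.52284919]]), 't': array([ -50.97911586, -201.58829837, 1555.53294138])}
top {'fov_y': 49.745749070824445, 'cx': 318.2437519983618, 'cy': 231.53247541672303, 'R': array([[ 0.02816045, -0.9995958 , -0.00390239],
       [-0.98290292, -0.02697912, -0.18213726],
       [ 0.18195836,  0.00896474, -0.98326537]]), 't': array([ -85.2223328 ,  525.41923342, 1201.63109427])}
{'fov_y': 65.70646984690485, 'cx': 325.87713652552037, 'cy': 237.5373849839152, 'T_tool_cam': array([[-1.15266693e-03, -9.62420487e-01, -2.71561187e-01,
         7.04134005e+01],
       [ 9.99999331e-01, -1.13679263e-03, -2.15765874e-04,
        -1.88373128e-01],
       [-1.01051259e-04, -2.71561254e-01,  9.62421153e-01,
        -1.41942322e+02],
       [ 0.00000000e+00,  0.00000000e+00,  0.00000000e+00,
         1.00000000e+00]])}
{'time_s': 0.1, 'joint_pos': array([-1.29095848e+00,  8.74026071e-02,  1.75211246e-01,  1.65979823e+00,
       -3.58330654e-05,  1.57078239e+00]), 'joint_velocities': array([-1.12261915e-03, -1.20317049e-03,  2.47354260e-03, -1.98441980e-04,
        5.17515289e-05, -6.06523692e-04]), 'effort': array([ 1.71218337e-03, -5.21561623e+01,  4.65654445e+01,  1.60227797e-02,
        4.35744948e-05, -1.32918862e-05]), 'tcp_pos': array([ 151.84324442, -528.41018861,  230.65423061]), 'eef_rot': array([ 9.90226157e-01,  1.39469716e-01, -1.00945540e-04, -5.88304841e-04]), 'wrist_force': array([ 0.90639535, -0.57677686, -0.56726704]), 'moment': array([ 0.0583458,  0.0013878, -0.0232822]), 'width': 0.9992859549560662} 18.700000000000003
```

View pics/scene0.png

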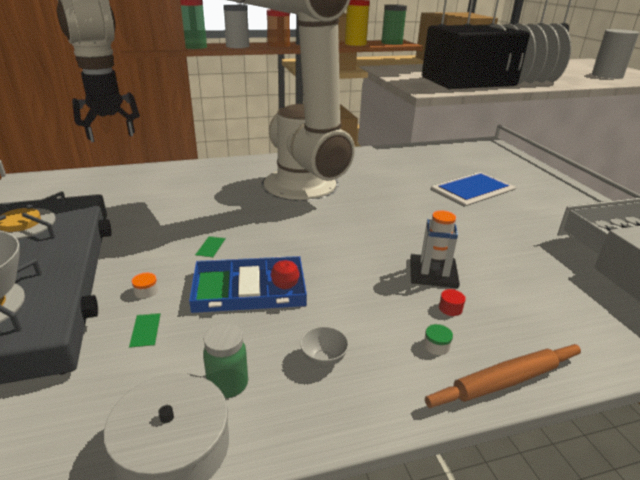

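View pics/top0.png

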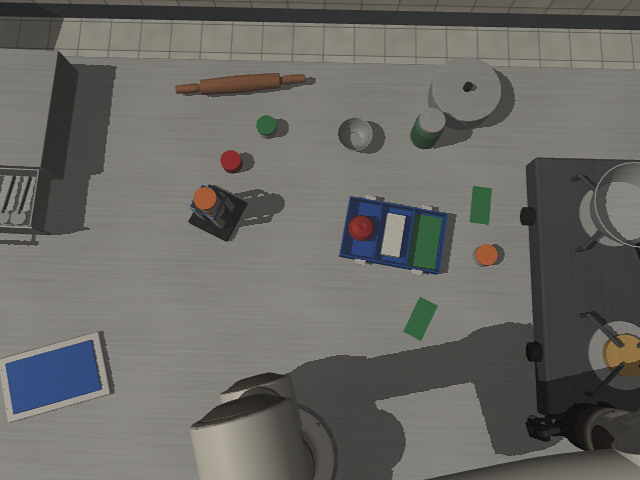

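The scene view shows the dispenser's orange lid at about (444,218) and the lunchbox liner at (213,285). In the top view they are at about (205,198) and (428,240). The single pot at (487,255), the two loose green mats and the red and green pots are decoys. Next I measure by colour segmentation.

```bash
cat > h.py <<'E'
import cv2,numpy as np
from cell import viewer
C={n:viewer.get_calibration(n) for n in("scene","top")}
def ray(n,p):
    c=C[n];f=240/np.tan(np.radians(c["fov_y"]/2))
    d=c["R"].T@np.array([(p[0]-c["cx"])/f,(p[1]-c["cy"])/f,1]);return -c["R"].T@c["t"],d/np.linalg.norm(d)
def onz(n,p,z):
    o,d=ray(n,p);return o+d*(z-o[2])/d[2]
def tri(a,b):
    A=[];B=[]
    for n,p in(("scene",a),("top",b)):
        o,d=ray(n,p);M=np.eye(3)-np.outer(d,d);A.append(M);B.append(M@o)
    return np.linalg.lstsq(np.vstack(A),np.hstack(B),rcond=None)[0]
def blobs(im,lo,hi,box):
    m=cv2.inRange(cv2.cvtColor(im,cv2.COLOR_BGR2HSV),lo,hi);k=np.zeros_like(m);x0,y0,x1,y1=box;k[y0:y1,x0:x1]=m[y0:y1,x0:x1]
    cs,_=cv2.findContours(k,cv2.RETR_EXTERNAL,cv2.CHAIN_APPROX_NONE);return max(cs,key=cv2.contourArea)
E
python3 - <<'E'
from h import *
s=cv2.imread("pics/scene0.png");t=cv2.imread("pics/top0.png")
O=((3,140,90),(18,255,255))
a=blobs(s,*O,(425,200,465,235));b=blobs(t,*O,(180,175,230,225))
for c in(a,b): print(cv2.boundingRect(c),cv2.contourArea(c),cv2.fitEllipse(c))
ea=cv2.fitEllipse(a);eb=cv2.fitEllipse(b)
print("tri",tri(ea[0],eb[0]))
for z in(145,150,155,160):print(z,onz("top",eb[0],z),onz("scene",ea[0],z))
G=((45,80,30),(80,255,255))
g=blobs(t,*G,(405,195,450,280));r=cv2.minAreaRect(g);print(r)
P=[onz("top",p,5)[:2] for p in cv2.boxPoints(r)];print(np.round(P,1),np.mean(P,0),[np.linalg.norm(P[i]-P[i-1]) for i in range(4)])
g=blobs(s,*G,(190,262,235,305));r=cv2.minAreaRect(g);ap=cv2.approxPolyDP(g,4,True)[:,0];print(np.round([onz("scene",p.astype(float),5)[:2] for p in ap],1))
# lunchbox outline, blue
U=((100,100,40),(130,255,255))
u=blobs(t,*U,(330,185,460,285));r=cv2.minAreaRect(u);P=np.array([onz("top",p,32)[:2] for p in cv2.boxPoints(r)]);print("box",np.round(P,1),P.mean(0),[np.linalg.norm(P[i]-P[i-1]) for i in range(4)])
v=np.hstack([cv2.resize(t[160:250,170:260],(400,400),interpolation=2),cv2.resize(s[195:295,395:475],(320,400),interpolation=2)]);cv2.imwrite("pics/c1.png",v)
E
```

```text
(433, 211, 23, 13) 221.5 ((443.7554626464844, 216.8961639404297), (12.257757186889648, 23.26486587524414), 98.2871322631836)
(194, 187, 23, 23) 371.0 ((204.5363311767578, 197.9497833251953), (21.443912506103516, 22.153032302856445), 43.23393249511719)
tri [578.15308061 185.8963227  152.4216604 ]
145 [579.53147936 186.75822653 145.        ] [565.81731758 195.2755451  145.        ]
150 [578.29751328 185.57196495 150.        ] [574.06164524 189.73313202 150.        ]
155 [577.0635472  184.38570337 155.        ] [582.30597291 184.19071895 155.        ]
160 [575.82958113 183.19944179 160.        ] [590.55030057 178.64830588 160.        ]
((424.3103332519531, 241.81411743164062), (27.355581283569336, 52.88951873779297), 8.880659103393555)
[[ 455.5 -290.8]
 [ 588.1 -311.7]
 [ 579.1 -379.3]
 [ 446.9 -357.2]] [ 517.41493135 -334.74117877] [np.float64(67.0136613937895), np.float64(134.19796090066546), np.float64(68.26152517690228), np.float64(134.00666923038983)]
[[ 465.4 -291.5]
 [ 450.3 -352.7]
 [ 547.7 -368.3]
 [ 556.4 -304.6]]
box [[ 470.4 -121.8]
 [ 623.3 -145.6]
 [ 584.8 -392. ]
 [ 433.7 -363.1]] [ 528.04319877 -255.62334632] [np.float64(244.09642040805582), np.float64(154.81543476685528), np.float64(249.430500225524), np.float64(153.81286673644485)]
```

View pics/c1.png

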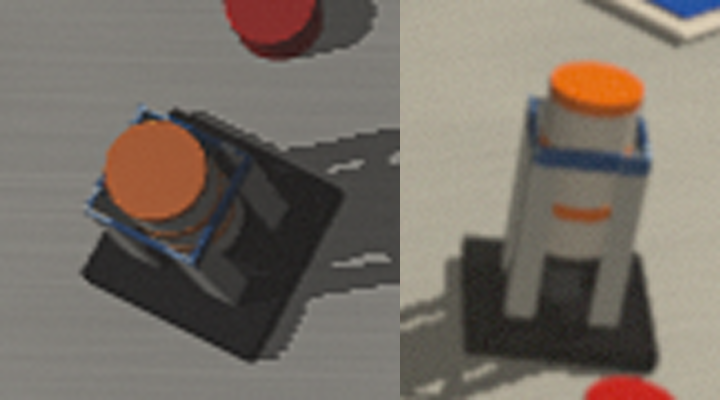

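The crop shows the top lid well clear above the blue rim. Pot lid: about (577.5, 185.5), with its top at about 153. Liner centre: about (517, -335), long axis at -9.2°, and the measured 134 x 67.6 matches the given size. I'll move toward the pot and yaw the jaws +1.13 rad to match the liner's x.

Emit:
carry_out(moves=[[0,0.03,0.05,0.002,0,0,0.094],[0,0.03,0.05,0.002,0,0,0.094],[0,0.03,0.05,0.002,0,0,0.094],[0,0.03,0.05,0.002,0,0,0.094],[0,0.03,0.05,0.002,0,0,0.094],[0,0.03,0.05,0.002,0,0,0.094],[0,0.03,0.05,0.002,0,0,0.094],[0,0.03,0.05,0.002,0,0,0.094],[0,0.03,0.05,0.002,0,0,0.094],[0,0.03,0.05,0.002,0,0,0.094],[0,0.03,0.05,0.002,0,0,0.094],[0,0.03,0.05,0.002,0,0,0.094]], grip_force=30)

```text
time_s: 1.6
tcp_pos: [512.5, 73.3, 255.1]
eef_rot: [0.761, 0.649, -0.0, 0.0]
wrist_force: [0.4, -1.0, 1.0]
width: 0.998
```

Emit:
carry_out(moves=[[0,0.022,0.037,0,0,0,0],[0,0.022,0.037,0,0,0,0],[0,0.021,0.036,0,0,0,0],[0,0,0,0,0,0,0],[0,0,0,0,0,0,0]])

```text
time_s: 2.22
tcp_pos: [576.6, 181.2, 254.8]
eef_rot: [0.762, 0.647, -0.001, -0.0]
wrist_force: [0.7, -0.9, 0.0]
width: 0.999
```

```bash
cat >> h.py <<'E'
from scipy.spatial.transform import Rotation as Rt
W=viewer.get_calibration("wrist")
def wray(st,p):
    f=240/np.tan(np.radians(W["fov_y"]/2));q=np.array([p[0]-W["cx"],p[1]-W["cy"]]);r=np.hypot(*q);a=r/f
    d=np.r_[q/r*np.sin(a),np.cos(a)];T=np.eye(4);T[:3,:3]=Rt.from_quat(st["eef_rot"]).as_matrix();T[:3,3]=st["tcp_pos"];T=T@W["T_tool_cam"]
    return T[:3,3],T[:3,:3]@d
def wonz(st,p,z):
    o,d=wray(st,p);return o+d*(z-o[2])/d[2]
E
python3 - <<'E'
from h import *
from cell import ctrl
st=ctrl.observe();print(st["tcp_pos"],st["eef_rot"])
im=viewer.camera("wrist")[...,::-1];cv2.imwrite("pics/w1.png",im)
c=blobs(im,(3,140,90),(18,255,255),(0,0,640,480));M=cv2.moments(c);p=(M["m10"]/M["m00"],M["m01"]/M["m00"]);print(p,cv2.boundingRect(c),cv2.contourArea(c))
for z in(148,153,158):
    q=np.array([wonz(st,x,z)[:2] for x in c[:,0].astype(float)]);(cx,cy),r=cv2.minEnclosingCircle(q.astype(np.float32));print(z,wonz(st,p,z)[:2],cx,cy,2*r, 2*np.sqrt(cv2.contourArea(q.astype(np.float32))/np.pi))
E
```

```text
[576.60484682 181.18515459 254.8461233 ] [ 7.62220421e-01  6.47317306e-01 -5.63130946e-04 -1.34084012e-04]
(327.346621237933, 231.60189286390306) (289, 195, 77, 74) 4402.5
148 [579.36655563 184.4261923 ] 579.391845703125 183.546142578125 54.29725646972656 52.95944341472303
153 [579.5641706  185.74336103] 579.5889892578125 184.8809814453125 53.20578384399414 51.89489361845848
158 [579.76178556 187.06052977] 579.7861328125 186.21585083007812 52.11433029174805 50.83034485708619
```

View pics/w1.png

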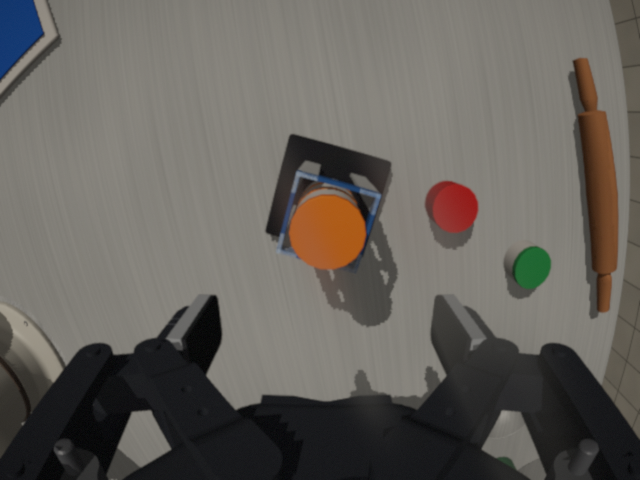

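The wrist view has the lid at (327,232). Its apparent diameter of 52 at z=153 confirms the height, and it puts the pot at (579, 185.5). Now I correct x/y and descend to TCP z of about 131, which keeps the tips above the 130 rim, then close.

Emit:
carry_out(moves=[[0,0.0025,0.0045,-0.02,0,0,0],[0,0,0,-0.03,0,0,0],[0,0,0,-0.03,0,0,0],[0,0,0,-0.02,0,0,0],[0,0,0,-0.014,0,0,0],[0,0,0,-0.01,0,0,0],[0,0,0,0,0,0,0],[0,0,0,0,0,0,0]])

```text
time_s: 3.28
tcp_pos: [579.7, 185.9, 132.1]
eef_rot: [0.762, 0.647, 0.001, 0.0]
wrist_force: [-0.9, -0.7, 0.2]
width: 0.999
```

Emit:
carry_out(moves=[[0.3,0,0,-0.002,0,0,0],[0.35,0,0,0,0,0,0],[0.4,0,0,0,0,0,0],[0.6,0,0,0,0,0,0],[1,0,0,0,0,0,0],[1,0,0,0,0,0,0],[1,0,0,0,0,0,0],[1,0,0,0,0,0,0]], grip_force=30)

```text
time_s: 4.28
tcp_pos: [579.4, 185.9, 129.3]
eef_rot: [0.762, 0.647, 0.0, -0.0]
wrist_force: [1.2, -0.1, 0.3]
width: 0.596
```

```bash
python3 - <<'E'
from h import *
im=viewer.camera("wrist")[...,::-1];s=viewer.camera("scene")[...,::-1]
cv2.imwrite("pics/w2.png",np.hstack([cv2.resize(im,(440,330)),cv2.resize(s[170:290,380:500],(330,330),interpolation=2)]))
E
```

```text
(no output)
```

View pics/w2.png

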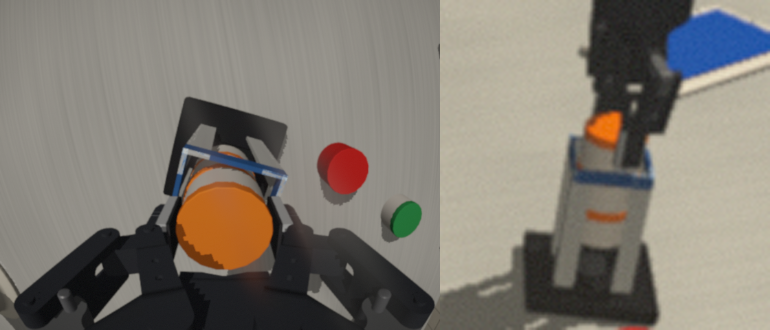

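Jaw width is 0.596 (about 51 mm), so the pads sit on the 52 mm pot above the rim. I lift straight up.

Emit:
carry_out(moves=[[1,0,0,0.003,0,0,0],[1,0,0,0.006,0,0,0],[1,0,0,0.01,0,0,0],[1,0,0,0.012,0,0,0],[1,0,0,0.015,0,0,0],[1,0,0,0.02,0,0,0],[1,0,0,0.02,0,0,0],[1,0,0,0.014,0,0,0],[1,0,0,0,0,0,0],[1,0,0,0,0,0,0],[1,0,0,0,0,0,0],[1,0,0,0,0,0,0]])

```text
time_s: 5.88
tcp_pos: [579.2, 185.8, 228.7]
eef_rot: [0.762, 0.647, -0.0, -0.0]
wrist_force: [-0.3, 0.1, 0.2]
width: 0.6
```

Emit:
carry_out(moves=[[1,0,0,0,0,0,0],[1,0,0,0,0,0,0],[1,0,0,0,0,0,0],[1,0,0,0,0,0,0]])

```text
time_s: 6.38
tcp_pos: [579.4, 185.9, 229.3]
eef_rot: [0.762, 0.647, 0.0, 0.0]
wrist_force: [0.2, -0.1, -0.5]
width: 0.595
```

```bash
python3 - <<'E'
from h import *
im=viewer.camera("wrist")[...,::-1];s=viewer.camera("scene")[...,::-1]
cv2.imwrite("pics/w3.png",np.hstack([cv2.resize(im,(440,330)),cv2.resize(s[170:290,380:500],(330,330),interpolation=2)]))
E
```

```text
(no output)
```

View pics/w3.png

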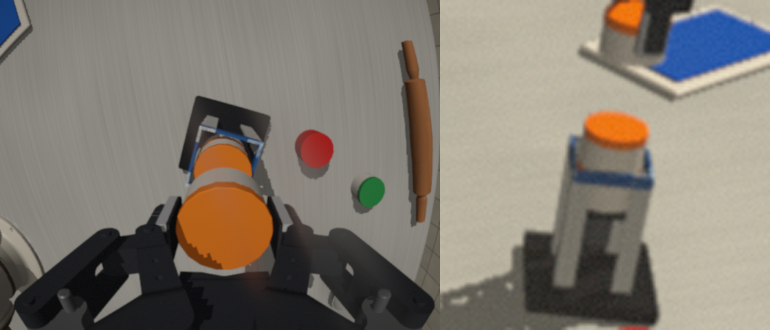

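The held pot hangs clear and the next pot has risen to the same height above the rim. Now the transfer: (-62, -521) mm.

Emit:
carry_out(moves=[[1,-0.003,-0.024,0,0,0,0],[1,-0.006,-0.05,0,0,0,0],[1,-0.006,-0.05,0,0,0,0],[1,-0.006,-0.05,0,0,0,0],[1,-0.006,-0.05,0,0,0,0],[1,-0.006,-0.05,0,0,0,0],[1,-0.006,-0.05,0,0,0,0],[1,-0.006,-0.05,0,0,0,0],[1,-0.006,-0.05,0,0,0,0],[1,-0.006,-0.05,0,0,0,0],[1,-0.003,-0.03,0,0,0,0],[1,-0.002,-0.017,0,0,0,0]])

```text
time_s: 7.98
tcp_pos: [516.2, -337.1, 229.2]
eef_rot: [0.763, 0.646, -0.0, -0.0]
wrist_force: [0.0, -0.4, -0.6]
width: 0.6
```

Emit:
carry_out(moves=[[1,0,0,-0.02,0,0,0],[1,0,0,-0.04,0,0,0],[1,0,0,-0.04,0,0,0],[1,0,0,-0.02,0,0,0],[1,0,0,0,0,0,0],[1,0,0,0,0,0,0],[1,0,0,0,0,0,0]])

```text
time_s: 8.85
tcp_pos: [517.9, -335.4, 110.8]
eef_rot: [0.762, 0.647, 0.0, 0.001]
wrist_force: [-0.2, -0.1, -2.1]
width: 0.595
```

```bash
python3 - <<'E'
from h import *
from cell import ctrl
st=ctrl.observe();print(st["tcp_pos"],st["wrist_force"])
im=viewer.camera("wrist")[...,::-1];s=viewer.camera("scene")[...,::-1];cv2.imwrite("pics/w4a.png",im);cv2.imwrite("pics/s4.png",s)
g=blobs(im,(45,80,30),(80,255,255),(150,0,500,480))
print([np.round(wonz(st,p.astype(float),5)[:2],1) for p in cv2.approxPolyDP(g,6,True)[:,0]])
cv2.imwrite("pics/w4.png",np.hstack([cv2.resize(im,(440,330)),cv2.resize(s[190:320,180:310],(330,330),interpolation=2)]))
E
```

```text
[ 517.91814228 -335.3965313   110.83579913] [-0.23929817 -0.05207079 -2.08023275]
[array([ 459.7, -289.6]), array([ 449.6, -354.8]), array([ 475.2, -359.5]), array([ 492.6, -343. ]), array([ 514.8, -338.5]), array([ 538.1, -347.6]), array([ 553.1, -371.7]), array([ 580.4, -375. ]), array([ 589.8, -309.8])]
```

View pics/w4.png

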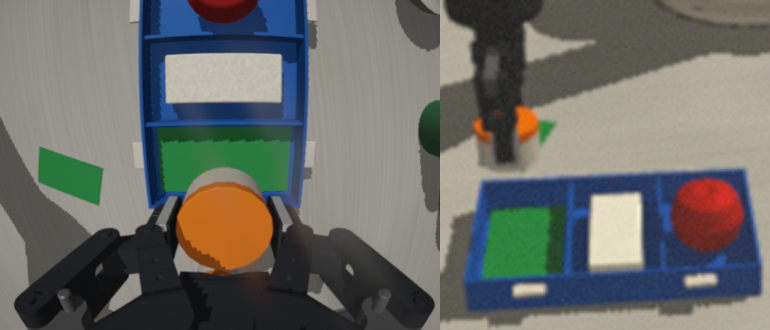

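The wrist view puts the liner centre at (520,-332), against (517,-335) from the top view; the two agree within 3 mm. I shift by the mean difference and go down.

Emit:
carry_out(moves=[[1,0.001,0.002,-0.02,0,0,0],[1,0,0,-0.025,0,0,0],[1,0,0,-0.02,0,0,0],[1,0,0,-0.012,0,0,0],[1,0,0,-0.007,0,0,0],[1,0,0,-0.003,0,0,0],[1,0,0,0,0,0,0],[1,0,0,0,0,0,0],[1,0,0,0,0,0,0]])

```text
time_s: 10.07
tcp_pos: [518.6, -333.2, 22.7]
eef_rot: [0.762, 0.647, 0.0, 0.0]
wrist_force: [0.7, 0.7, -1.1]
width: 0.6
```

Emit:
carry_out(moves=[[1,0,0,-0.001,0,0,0],[1,0,0,-0.001,0,0,0],[1,0,0,-0.001,0,0,0],[1,0,0,0,0,0,0],[1,0,0,0,0,0,0]])

```text
time_s: 10.7
tcp_pos: [518.4, -333.1, 19.3]
eef_rot: [0.762, 0.647, -0.0, -0.0]
wrist_force: [0.6, -0.3, -0.9]
width: 0.598
```

Emit:
carry_out(moves=[[1,0,0,-0.001,0,0,0],[1,0,0,-0.001,0,0,0],[1,0,0,0,0,0,0],[1,0,0,0,0,0,0]])

```text
time_s: 11.2
tcp_pos: [518.4, -333.1, 17.3]
eef_rot: [0.762, 0.647, -0.0, -0.0]
wrist_force: [0.2, 0.0, -1.2]
width: 0.597
```

Emit:
carry_out(moves=[[1,0,0,-0.001,0,0,0],[1,0,0,0,0,0,0],[1,0,0,0,0,0,0]])

```text
time_s: 11.58
tcp_pos: [518.4, -333.1, 16.3]
eef_rot: [0.762, 0.647, -0.0, -0.0]
wrist_force: [-0.7, 0.1, -1.0]
width: 0.601
```

Emit:
carry_out(moves=[[1,0,0,-0.001,0,0,0],[1,0,0,0,0,0,0],[1,0,0,0,0,0,0]])

```text
time_s: 11.95
tcp_pos: [518.4, -333.1, 15.3]
eef_rot: [0.762, 0.647, -0.0, -0.0]
wrist_force: [-0.1, 0.5, -0.2]
width: 0.598
```

Emit:
carry_out(moves=[[1,0,0,-0.001,0,0,0],[1,0,0,0,0,0,0],[1,0,0,0,0,0,0]])

```text
time_s: 12.32
tcp_pos: [518.4, -333.1, 14.3]
eef_rot: [0.762, 0.647, -0.0, 0.0]
wrist_force: [1.1, 0.1, -0.2]
width: 0.599
```

Emit:
carry_out(moves=[[1,0,0,-0.0005,0,0,0],[1,0,0,0,0,0,0],[1,0,0,0,0,0,0]])

```text
time_s: 12.7
tcp_pos: [518.4, -333.1, 13.8]
eef_rot: [0.762, 0.647, -0.0, -0.0]
wrist_force: [0.7, 0.3, -0.7]
width: 0.602
```

Emit:
carry_out(moves=[[1,0,0,-0.0005,0,0,0],[1,0,0,0,0,0,0],[1,0,0,0,0,0,0]])

```text
time_s: 13.08
tcp_pos: [518.4, -333.1, 13.3]
eef_rot: [0.762, 0.647, -0.0, 0.0]
wrist_force: [-0.1, 0.2, -1.1]
width: 0.596
```

Emit:
carry_out(moves=[[1,0,0,-0.0005,0,0,0],[1,0,0,0,0,0,0],[1,0,0,0,0,0,0]])

```text
time_s: 13.45
tcp_pos: [518.4, -333.1, 12.8]
eef_rot: [0.762, 0.647, -0.0, -0.0]
wrist_force: [-0.6, -0.7, 0.1]
width: 0.593
```

Emit:
carry_out(moves=[[1,0,0,-0.0005,0,0,0],[1,0,0,0,0,0,0],[1,0,0,0,0,0,0]])

```text
time_s: 13.82
tcp_pos: [518.4, -333.1, 12.3]
eef_rot: [0.762, 0.647, -0.0, -0.0]
wrist_force: [-0.5, -0.0, -0.4]
width: 0.596
```

```bash
python3 - <<'E'
from h import *
from cell import ctrl
st=ctrl.observe();print(st["tcp_pos"],st["wrist_force"])
im=viewer.camera("wrist")[...,::-1];s=viewer.camera("scene")[...,::-1]
cv2.imwrite("pics/w5.png",np.hstack([cv2.resize(im,(440,330)),cv2.resize(s[220:320,180:280],(330,330),interpolation=2)]))
E
```

```text
[ 518.38368357 -333.09821732   12.26720409] [-0.49341523 -0.03475763 -0.39313954]
```

View pics/w5.png

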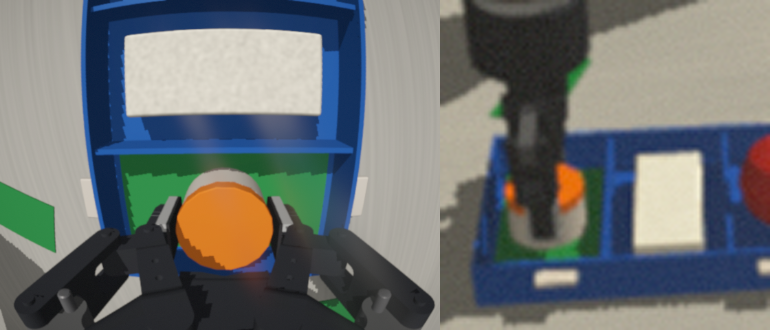

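Emit:
carry_out(moves=[[1,0,0,-0.0005,0,0,0],[1,0,0,0,0,0,0],[1,0,0,0,0,0,0]])

```text
time_s: 14.3
tcp_pos: [518.4, -333.1, 11.8]
eef_rot: [0.762, 0.647, -0.0, 0.0]
wrist_force: [-0.7, -0.2, -0.8]
width: 0.601
```

Emit:
carry_out(moves=[[1,0,0,-0.0005,0,0,0],[1,0,0,0,0,0,0],[1,0,0,0,0,0,0]])

```text
time_s: 14.68
tcp_pos: [518.4, -333.2, 11.8]
eef_rot: [0.762, 0.647, 0.0, 0.0]
wrist_force: [-2.2, 1.2, 6.0]
width: 0.6
```

Emit:
carry_out(moves=[[1,0,0,-0.0005,0,0,0],[1,0,0,0,0,0,0],[1,0,0,0,0,0,0]])

```text
time_s: 15.05
tcp_pos: [518.4, -333.2, 11.7]
eef_rot: [0.762, 0.647, 0.0, 0.0]
wrist_force: [-4.7, 1.9, 9.2]
width: 0.6
```

```bash
python3 - <<'E'
from h import *
from cell import ctrl
st=ctrl.observe();print(st["tcp_pos"],st["wrist_force"])
im=viewer.camera("wrist")[...,::-1];cv2.imwrite("pics/w6.png",im)
c=blobs(im,(3,110,60),(18,255,255),(200,200,440,480));c=cv2.convexHull(c)
# lid diameter along the jaw direction vs height
for z in(30,35,40,45,50):
    q=np.array([wonz(st,x,z)[:2] for x in c[:,0].astype(float)]);d=[q@np.array([np.cos(a),np.sin(a)]) for a in np.radians([-9.2,80.8])];print(z,[round(np.ptp(e),1) for e in d], cv2.minEnclosingCircle(q.astype(np.float32)))
E
```

```text
[ 518.42112543 -333.1542318    11.70357294] [-4.73268708  1.86872748  9.20261906]
30 [np.float64(55.4), np.float64(57.7)] ((519.546875, -337.094482421875), 29.114261627197266)
35 [np.float64(53.2), np.float64(55.3)] ((520.0030517578125, -334.1551513671875), 27.93678092956543)
40 [np.float64(50.9), np.float64(53.0)] ((520.4591674804688, -331.2157897949219), 26.75928497314453)
45 [np.float64(48.7), np.float64(50.7)] ((520.9153442382812, -328.2764587402344), 25.581804275512695)
50 [np.float64(46.4), np.float64(48.4)] ((521.3714599609375, -325.33709716796875), 24.404308319091797)
```

Contact is clear: 9 N upward at TCP 11.7. The lid's 52 mm apparent size fits z of about 39, which is where a pot on the liner should be. I take off the preload, open and retreat.

Emit:
carry_out(moves=[[1,0,0,0.0008,0,0,0],[0.3,0,0,0,0,0,0],[0.2,0,0,0,0,0,0],[0,0,0,0,0,0,0],[0,0,0,0,0,0,0],[0,0,0,0,0,0,0],[0,0,0,0,0,0,0]])

```text
time_s: 15.98
tcp_pos: [518.4, -333.1, 11.6]
eef_rot: [0.762, 0.647, -0.0, -0.0]
wrist_force: [-0.2, 0.1, -0.4]
width: 0.997
```

Emit:
carry_out(moves=[[0,0,0,0.01,0,0,0],[0,0,0,0.02,0,0,0],[0,0,0,0.03,0,0,0],[0,0,0,0.04,0,0,0],[0,0,0,0.04,0,0,0],[0,0,0,0.04,0,0,0],[0,-0.04,0,0.02,0,0,0],[0,-0.05,0,0,0,0,0],[0,-0.04,0,0,0,0,0],[0,0,0,0,0,0,0],[0,0,0,0,0,0,0]])

```text
time_s: 17.35
tcp_pos: [388.8, -333.3, 212.9]
eef_rot: [0.762, 0.647, 0.0, 0.001]
wrist_force: [-0.7, -0.4, 0.1]
width: 1.003
```

```bash
python3 - <<'E'
from h import *
from cell import ctrl
st=ctrl.observe();print(st["time_s"],st["tcp_pos"],st["wrist_force"],st["width"])
s=viewer.camera("scene")[...,::-1];t=viewer.camera("top")[...,::-1]
O=((3,140,90),(18,255,255))
b=blobs(t,*O,(400,190,460,285));p=cv2.fitEllipse(b)
q=onz("top",p[0],39)[:2];a=np.radians(-9.2);d=q-[518.6,-333.5];print("pot",p,q,"in liner",d@[np.cos(a),np.sin(a)],d@[-np.sin(a),np.cos(a)])
try:
    e=cv2.fitEllipse(blobs(s,*O,(190,255,235,310)));print("tri pot",tri(e[0],p[0]))
    print("tri disp",tri(cv2.fitEllipse(blobs(s,*O,(425,200,465,228)))[0],cv2.fitEllipse(blobs(t,*O,(180,175,230,210)))[0]))
except Exception as x:print(x)
cv2.imwrite("pics/f.png",np.hstack([cv2.resize(s[190:320,180:480],(690,299),interpolation=2)]));cv2.imwrite("pics/f2.png",np.vstack([cv2.resize(s[190:320,180:480],(690,299),interpolation=2),cv2.resize(t[165:295,180:480],(690,299),interpolation=2)]))
E
```

```text
17.35 [ 388.75302692 -333.28540469  212.92143962] [-0.74663696 -0.3643075   0.10347142] 1.003434438482353
pot ((427.1423645019531, 239.35435485839844), (20.00838279724121, 20.729520797729492), 108.7510986328125) [ 517.2388781  -334.81938294] in liner -1.1326682745937904 -1.5200285326337568
tri pot [ 518.30231754 -334.21713474   34.01470779]
tri disp [578.00160596 185.74526578 151.99776885]
```

View pics/f2.png

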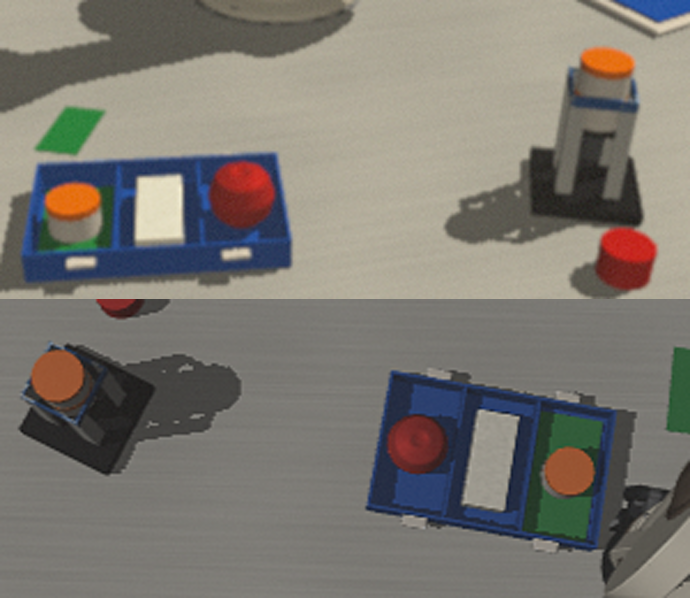

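The pot stands upright on the green liner, near its centre, and the dispenser's next lid is at the first one's former height. I hand in.

```bash
python3 -c "
from cell import hand_in; print(hand_in())"
```

```text
the job is handed in; nothing more can be done
None
```

I took the top pot off the dispenser, set it upright on the green liner in the lunchbox, opened the gripper, backed off and handed in at about 17.4 s. The hand-in reports no verdict.

**Last checks:**
- **Placing:** the pot's centre is about 1 mm along and 1.5 mm across from the liner's centre. It looks upright, and nothing is touching the robot.
- **Touchdown:** contact showed as about 9 N upward with the tool at 11.7 mm. I took off that preload before opening.
- **Dispenser:** the next lid is at 152 mm, the same as the first one (152.4 mm), so the platform rose by one pot. Both remaining pots are still in it.

**Measurements that disagreed:**
- **Lid height after placing:** triangulation gave about 34 mm where 39 mm is expected. The wrist camera's reading of the lid's size gave about 39 mm just before release, and the contact force fits that.
- **Touchdown height:** contact came about 3.5 mm lower than I predicted from the lid height, so the pot sat that much higher in the grip than I had estimated.
- **Liner centre:** the top and wrist cameras differed by about 3 mm, so I used their mean.

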